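# Check turn of a cart wheel on the gauge stand

## Task

Two wheels lie flat on their axle stands on the garage bench. Turn the larger, five-spoked wheel by hand one full turn clockwise (seen from above) to check that it runs clear of the gauge, and stop with its valve back at the gauge's pointer, where it started. Leave the smaller wheel as it is.

Things in the scene. Friction and masses are not known exactly. Their poses are not given: they have to be found in the camera images.
- big_wheel (a joint): angle of the larger wheel (rad): 0 at the start, growing clockwise seen from above, 6.28 after a full turn, no stops near. It lies flat, axle upright; stiff bearing (0.15 N m), it stays where it is left. Black tyre 310 mm across, 55 to 95 mm above the bench; rim 234 mm inside; hub 48 mm. Five grey spokes 16 mm wide, 62 to 88 mm up, with open gaps a shut gripper fits into to push a spoke.
- hub (a point): centre of the larger wheel's hub, on its axle, 95 mm above the bench; a nut stands 7 mm higher. Under the wheel: a foot 130 mm across, 14 mm high, and a bar 12 mm high out to the gauge post, 180 mm from the axle. The post's steel pointer, the highest part (110 mm), reaches inward over the tyre to 120 mm from the axle.
- valve (a point): middle of the larger wheel's valve, a plain brass stem 8 to 12 mm thick, pointing from the rim to the hub; 100 mm from the axle (inner end 92 mm), 75 mm above the bench; turns with the wheel. It is mid-gap: spokes lie 36, 108 and 180 degrees either side of it. At the start it is in line with the gauge's pointer, which marks where it must return.
- small_wheel (a joint): angle of the smaller wheel (rad, 0 at the start), which must be left alone: black tyre 200 mm across, three grey spokes, no valve, on a like stand with its own pointer, highest part 101 mm above the bench.
Things that resemble listed ones, but are neither listed nor needed, are in the scene too. What is shaped like the part that bears small_wheel but brown, pink or turquoise is not meant.

How it is judged:
By the outcome, as a careful person would: the job done as asked, in the order asked, and still so for the second after the job is handed in, with the robot touching nothing.
It also fails if it takes over 45 s, if anything falls off the work surface, if the arm or the gripper's body presses on something with over 40 N, if the wrist force passes 120 N, or if a joint passes its speed limit or range.

## Robot

A 6-joint arm with a two-finger parallel gripper is mounted at the origin on the work surface. World frame = base frame: x ahead of the robot, y to its left, z up, the work surface at z = 0. Lengths are in m, angles in degrees, forces in N, time in s.
With the tool pointing down it reaches from about 0.25 to 0.725 m from the base axis. Payload 9.7 kg.
Tool frame: the origin (TCP) lies at the very end of the fingers, on their centre line; the grasp point (between the pads) lies 19 mm behind it; z points along the fingers, y is the line along which they close (so a half turn about z gives the same grasp; the last joint's range is limited). The gripper opens to 85 mm and grips with 20 to 120 N. Pads are 22 mm wide; open, the fingers measure 114 mm over their backs; the gripper's body (76 mm by 85 mm) begins 54 mm behind the grasp point. The pads swing forward as they close: fully open they stand 13 mm farther back than shut.
Start: joints at [71.677, 4.979, 10.078, 95.1, 0, 90], TCP at [0.173, 0.522, 0.231] pointing down, gripper open.
Joint ranges: [-179.16, 179.16], [-48.56, 103.87], [-65.8, 70.77], [-126.05, 130.52], [-82.76, 87.17], [-180, 180]. Speed limits (degrees/s): [127.2, 127.2, 147.25, 180, 180, 180].

## Interface

Orientations are given as [roll, pitch, yaw] about the fixed x, y, z axes, in that order (R = Rz(yaw) Ry(pitch) Rx(roll)).
In Python, from workcell import bot gives the robot as it stands.
- The arm moves only by the tool arm_command, never from a script. Its argument "series" is a list of rows, each a list of 4 numbers: the shift along the tool's x, y, z in m, then the turn about the tool's z in rad. A call has exactly 5 rows; each row is the pose to reach, as a shift and turn from the pose commanded when the call began, along the tool's axes at that moment; what a row does not reach only later rows make up. A row lasts 1/10 s, in which the tool goes at most 50 mm and 8.59 degrees, less where a joint would pass 70% of its speed; a pose out of reach is approached as far as the arm can. A call with a gripper value outside its range is refused whole. "hand" is the finger opening in m, from 0 to 0.0854, set as the call begins (left out, the last holds). The fingers move at their own pace and stop on an object; "grip_force" is the grip in N (left out, the last holds). Time passes only in rows, so rows that repeat a pose let the fingers close, or fill a call up. It gives the time, the measured TCP pose, the force, the opening and the grip force at its end, in the units of the state.
- bot.get_obs(): the state, without advancing time (a new reading comes with each control period).
- bot.camera(name): name is "scene" or "top"; returns a dict with "color" (480x640x3 uint8, blue, green, red), "camera_matrix" (3x3 intrinsics, pixels), "xyz" and "orientation" of the camera in the world. Camera axes: x right, y up, looking along -z (the intrinsics and any distortion apply to the point x, -y, -z); pixel columns grow to the right and rows downward; lengths in m; the calibration is good to about 2 mm. A picture is of the moment at which its call begins. There is no depth.
- bot.job_done(): hands the job in; it is judged then, once.
Trained networks look in the newest picture that a camera, given by its name, has taken for a name from the list of things; names that differ only in an ending like _2 or _b are one class to them, and where a whole thing is asked for, a point or a joint stands for the part that bears it (a point fixed in the world has none). Each returns a list of dicts, best first, with "confidence" (0 to 1); they miss things now and then, are a little off and sometimes report something else, mostly with a low value. They report only what shows in the picture. A call takes as long as a camera call. They do not tell look-alikes from the thing itself.
- bot.find_in(camera, target): "location" ([column, row] in pixels, amid what is visible of it).
- bot.mark_of(camera, target): "location" ([column, row] in pixels: a listed point, or the origin of a listed thing).
The state is a dict: "time": time; "q": joint angles; "qd": joint speeds; "joint_efforts": joint torques, N m; "ee_pos": TCP position; "tcp_rot": TCP orientation; "wrist_force": force on the tool from outside, world axes, zero at the start; "torque": the same for the moment, N m; "opening": finger opening in m; "grasp_force": force on a finger pad.
Only numpy, scipy, OpenCV 4.12 (cv2) and the standard library are available. Lean on these libraries where they do the work, as an engineer would, in place of code of your own. Each camera call takes 0.05 s, during which the arm holds its last target. There are 200 camera calls.

## Working session

There is one attempt and no reset: what is moved stays moved. The work goes in short steps, Python scripts to look and compute and a tool call to move; the robot and the scene stay as the last step left them, time stands still between calls to the robot, and variables do not carry over. Pictures are saved under pics/ and viewed, at most 10 in all, crops included, and the job is handed in when it is done.

Besides the shell and the picture viewer there is one more tool, called as a command line: name --pt "numbers of a row" for each row, then --argument value for the rest. arm_command: Moves the arm, as the interface text tells. Its arguments: {"type":"object","properties":{"series":{"type":"array"},"hand":{"type":"number"},"grip_force":{"type":"number"}},"required":["series"]}

```bash
mkdir -p pics; ls
cat > h.py <<'E'
import numpy as np, cv2
from scipy.spatial.transform import Rotation as R
from workcell import bot
def pose(c):
    o=np.array(c["orientation"],float)
    if o.shape==(3,3): return o
    if o.size==4: return R.from_quat(o).as_matrix()
    return R.from_euler('xyz',o,degrees=True).as_matrix()
def ray(c,px,z):
    K=np.array(c["camera_matrix"]);d=np.linalg.inv(K)@[px[0],px[1],1]
    w=pose(c)@[d[0],-d[1],-d[2]];p=np.array(c["xyz"])
    return p+w*(z-p[2])/w[2]
def proj(c,P):
    v=pose(c).T@(np.array(P)-c["xyz"]);K=np.array(c["camera_matrix"])
    u=K@[v[0],-v[1],-v[2]];return u[:2]/u[2]
E
python3 - <<'E'
from h import *
for n in("top","scene"):
    c=bot.camera(n);cv2.imwrite(f"pics/{n}0.png",c["color"])
    print(n,c["xyz"],c["orientation"],np.array(c["camera_matrix"]).tolist(),[k for k in c])
    for t,z in(("hub",.095),("valve",.075),("big_wheel",.075),("small_wheel",.075)):
        for d in bot.mark_of(n,t): print(t,np.round(d["location"]),round(d["confidence"],2),ray(c,d["location"],z).round(3))
print(bot.get_obs())
E
```

```text
pics
top [0.37933089 0.10773769 1.21380663] [  3.78704242  -0.320106   -90.9117341 ] [[559.1544156258602, 0.0, 316.49007912390715], [0.0, 559.1544156258602, 238.06310907453107], [0.0, 0.0, 1.0]] ['color', 'camera_matrix', 'xyz', 'orientation']
hub [475. 164.] 0.93 [ 0.598 -0.222  0.095]
valve [521. 171.] 0.62 [ 0.587 -0.324  0.075]Traceback (most recent call last):
  File "<stdin>", line 6, in <module>
ValueError: it knows: hub, valve
```

View pics/top0.png

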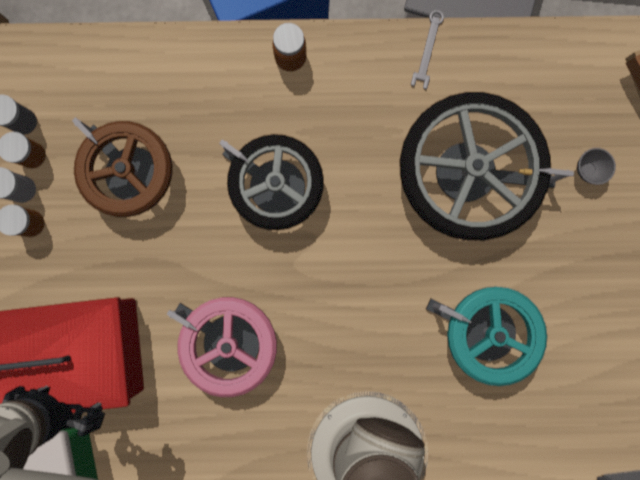

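Run:
```python
from h import *
c=bot.camera("scene");cv2.imwrite("pics/scene0.png",c["color"])
print(c["xyz"],c["orientation"])
for t,z in(("hub",.095),("valve",.075)):
    for d in bot.mark_of("scene",t): print(t,np.round(d["location"]),round(d["confidence"],2),ray(c,d["location"],z).round(3))
o=bot.get_obs();print({k:np.round(v,3) for k,v in o.items()})
```

```text
[0.97380107 1.00046036 0.80756518] [ 54.6126434   -0.44196322 150.24481291]
hub [203. 176.] 0.87 [ 0.598 -0.233  0.095]
valve [194. 163.] 0.6 [ 0.583 -0.337  0.075]
{'time': np.float64(0.3), 'q': array([71.677,  4.99 , 10.062, 95.1  ,  0.   , 90.002]), 'qd': array([ 0.053, -0.094,  0.068,  0.081,  0.033,  0.048]), 'joint_efforts': array([-1.0000e-03, -5.1957e+01,  4.6432e+01,  7.0000e-03, -0.0000e+00,
        0.0000e+00]), 'ee_pos': array([0.173, 0.522, 0.231]), 'tcp_rot': array([-179.973,   -0.   ,  161.675]), 'wrist_force': array([0.101, 0.101, 0.312]), 'torque': array([0.023, 0.006, 0.013]), 'grasp_force': np.float64(0.0), 'opening': np.float64(0.085)}
```

View pics/scene0.png

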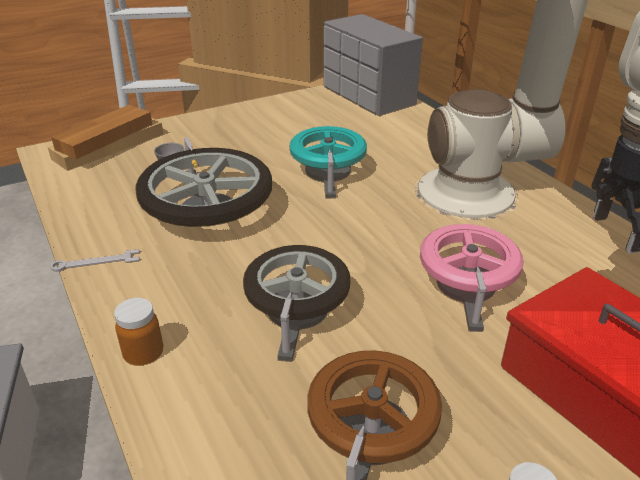

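The top view shows the big five-spoked black wheel with its hub at (477,165), the brass valve at (525,171) and the pointer at (555,173). The things it could be mistaken for:
- the small black wheel at (275,181), which must stay untouched
- the brown wheel at (123,168)
- the pink wheel at (227,347)
- the turquoise wheel at (498,337)

By its description (five spokes, black tyre, brass valve), I choose the wheel at (477,165). I'll check this with one crop and a model overlay.

```bash
cat >> h.py <<'E'
def brass(img,box):
    x0,y0,x1,y1=box;h=cv2.cvtColor(img[y0:y1,x0:x1],cv2.COLOR_BGR2HSV)
    m=cv2.inRange(h,(17,150,110),(32,255,255));n,l,s,ce=cv2.connectedComponentsWithStats(m)
    return [(int(s[i,4]),(ce[i]+[x0,y0]).round(1)) for i in range(1,n) if s[i,4]>5]
E
python3 - <<'E'
from h import *
out=[]
for n,box in(("top",(395,85,560,245)),("scene",(130,140,280,225))):
    c=bot.camera(n);im=c["color"];print(n,brass(im,box))
    x0,y0,x1,y1=box;k=2.4 if n=="top" else 2.6
    im=cv2.resize(im[y0:y1,x0:x1],None,fx=k,fy=k,interpolation=cv2.INTER_CUBIC)
    for H,col in (((.598,-.222),(0,255,0)),((.598,-.232),(0,0,255))):
        for r,z in((.155,.075),(.117,.09)):
            p=[(proj(c,(H[0]+r*np.cos(a),H[1]+r*np.sin(a),z))-[x0,y0])*k for a in np.linspace(0,6.28,90)]
            cv2.polylines(im,[np.int32(p)],True,col,1)
    out.append(im)
w=max(i.shape[1] for i in out)
cv2.imwrite("pics/ov.png",np.vstack([cv2.copyMakeBorder(i,0,0,0,w-i.shape[1],0) for i in out]))
E
```

```text
top []
scene [(24, array([194.3, 162.9]))]
```

View pics/ov.png

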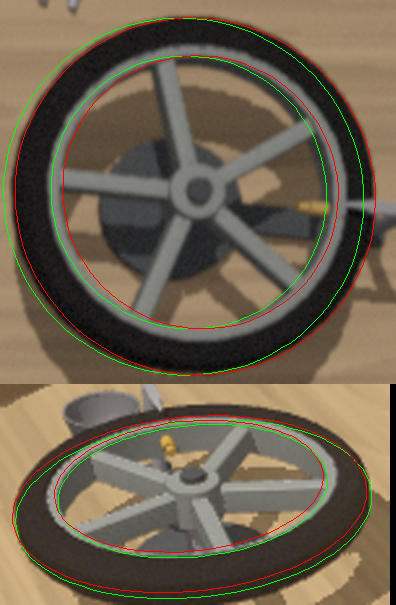

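Chosen wheel confirmed: five grey spokes, black tyre and a brass valve at the pointer. The red model, hub at about (0.600, -0.229), fits best. Next I close the gripper and travel there while turning the tool to yaw 90.

arm_command --pt "-0.033 -0.03 0 0.14" --pt "-0.067 -0.06 0 0.28" --pt "-0.1 -0.09 0 0.42" --pt "-0.134 -0.12 0 0.56" --pt "-0.167 -0.15 0 0.7" --hand 0

```text
time: 0.9
ee_pos: [0.2848, 0.3256, 0.2314]
tcp_rot: [180.0, -0.0, 121.3]
wrist_force: [1.0, 0.6, 0.3]
opening: 0.0127
grasp_force: 0.0
```

arm_command --pt "-0.049 -0.002 0 0.11" --pt "-0.099 -0.004 0 0.22" --pt "-0.148 -0.005 0 0.33" --pt "-0.198 -0.007 0 0.44" --pt "-0.247 -0.009 0 0.551"

```text
time: 1.4
ee_pos: [0.4065, 0.1101, 0.2316]
tcp_rot: [179.9, -0.0, 89.7]
wrist_force: [0.9, 1.5, 0.1]
opening: 0.0002
grasp_force: 0.0
```

arm_command --pt "-0.042 0.024 0 0" --pt "-0.084 0.048 0 0" --pt "-0.126 0.072 0 0" --pt "-0.168 0.096 0 0" --pt "-0.21 0.12 0 0"

```text
time: 1.9
ee_pos: [0.5266, -0.1001, 0.2314]
tcp_rot: [180.0, -0.0, 90.0]
wrist_force: [0.8, 0.4, -0.0]
opening: -0.0001
grasp_force: 0.0
```

arm_command --pt "-0.035 0.02 0.01 0" --pt "-0.069 0.039 0.04 0" --pt "-0.069 0.039 0.07 0" --pt "-0.069 0.039 0.09 0" --pt "-0.069 0.039 0.09 0"

```text
time: 2.4
ee_pos: [0.5635, -0.1669, 0.1379]
tcp_rot: [-179.7, -0.1, 90.0]
wrist_force: [0.6, 0.0, -0.4]
opening: -0.0001
grasp_force: 0.0
```

Run:
```python
from h import *
o=bot.get_obs();print(o["ee_pos"],o["tcp_rot"],o["q"].round(1))
ims=[]
for n,b,k in(("top",(395,75,595,275),2),("scene",(110,80,290,230),2.2)):
    c=bot.camera(n);x0,y0,x1,y1=b
    print(n,proj(c,o["ee_pos"]),[d["location"] for d in bot.mark_of(n,"valve")])
    ims.append(cv2.resize(c["color"][y0:y1,x0:x1],(400,300) if n=="scene" else (400,400)))
cv2.imwrite("pics/a.png",np.hstack([cv2.copyMakeBorder(i,0,400-i.shape[0],0,0,0) for i in ims]))
```

```text
[ 0.56346448 -0.16689189  0.13786431] [-1.79699105e+02 -8.83165098e-02  8.99634138e+01] [-16.5   9.6   4.8  85.6  -0.   73.5]
top [453.07278164 177.95661586] []
scene [226.20144406 167.75644763] [[194.5, 163.1]]
```

View pics/a.png

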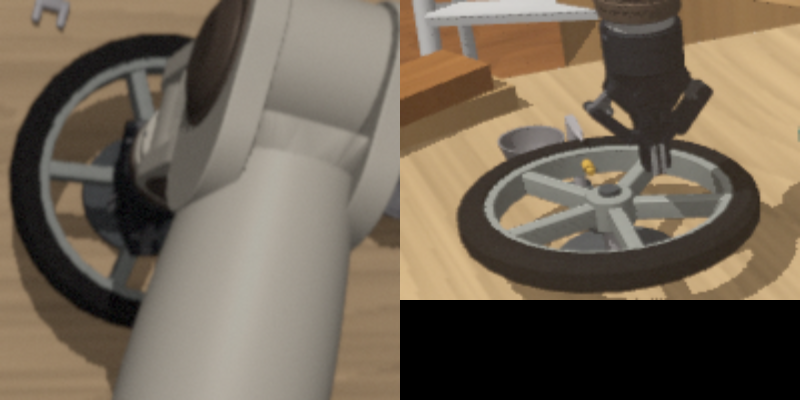

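The scene crop shows the finger over the open gap at (226,168), with the valve at (194,163) still visible to monitor. I'll go down and compute the circle rows.

arm_command --pt "0 0 0.02 0" --pt "0 0 0.04 0" --pt "0 0 0.06 0" --pt "0 0 0.073 0" --pt "0 0 0.073 0"

```text
time: 3.1
ee_pos: [0.5645, -0.1666, 0.0676]
tcp_rot: [-179.9, -0.0, 90.0]
wrist_force: [-0.1, 0.9, -0.6]
opening: 0.0
grasp_force: 0.0
```

Run:
```python
from h import *
o=bot.get_obs();print(o["ee_pos"],o["tcp_rot"],o["wrist_force"])
r=.07
f=lambda t:r*np.array([np.sin(np.radians(t)),np.cos(np.radians(t))])
for s in range(120,-210,-40): print(s,[[*(f(s-8*i)-f(s)).round(3)] for i in range(1,6)])
```

```text
[ 0.56449718 -0.16663394  0.06755152] [-1.79927056e+02 -2.01900855e-02  9.00168645e+01] [-0.13763907  0.91226186 -0.6016642 ]
120 [[np.float64(0.004), np.float64(0.009)], [np.float64(0.007), np.float64(0.018)], [np.float64(0.009), np.float64(0.028)], [np.float64(0.009), np.float64(0.037)], [np.float64(0.008), np.float64(0.047)]]
80 [[np.float64(-0.002), np.float64(0.009)], [np.float64(-0.006), np.float64(0.019)], [np.float64(-0.011), np.float64(0.027)], [np.float64(-0.017), np.float64(0.035)], [np.float64(-0.024), np.float64(0.041)]]
40 [[np.float64(-0.008), np.float64(0.006)], [np.float64(-0.017), np.float64(0.01)], [np.float64(-0.026), np.float64(0.014)], [np.float64(-0.035), np.float64(0.016)], [np.float64(-0.045), np.float64(0.016)]]
0 [[np.float64(-0.01), np.float64(-0.001)], [np.float64(-0.019), np.float64(-0.003)], [np.float64(-0.028), np.float64(-0.006)], [np.float64(-0.037), np.float64(-0.011)], [np.float64(-0.045), np.float64(-0.016)]]
-40 [[np.float64(-0.007), np.float64(-0.007)], [np.float64(-0.013), np.float64(-0.014)], [np.float64(-0.018), np.float64(-0.023)], [np.float
[... 210 characters left out ...]
oat64(0.004), np.float64(-0.038)], [np.float64(0.008), np.float64(-0.047)]]
-120 [[np.float64(0.005), np.float64(-0.008)], [np.float64(0.012), np.float64(-0.015)], [np.float64(0.019), np.float64(-0.022)], [np.float64(0.028), np.float64(-0.027)], [np.float64(0.037), np.float64(-0.031)]]
-160 [[np.float64(0.009), np.float64(-0.003)], [np.float64(0.019), np.float64(-0.004)], [np.float64(0.029), np.float64(-0.004)], [np.float64(0.038), np.float64(-0.003)], [np.float64(0.048), np.float64(0.0)]]
-200 [[np.float64(0.009), np.float64(0.004)], [np.float64(0.017), np.float64(0.009)], [np.float64(0.025), np.float64(0.015)], [np.float64(0.031), np.float64(0.023)], [np.float64(0.037), np.float64(0.031)]]
```

arm_command --pt "0.004 0.009 0 0" --pt "0.007 0.018 0 0" --pt "0.009 0.028 0 0" --pt "0.009 0.037 0 0" --pt "0.008 0.047 0 0"

```text
time: 3.6
ee_pos: [0.6128, -0.1587, 0.0686]
tcp_rot: [-180.0, 0.0, 90.0]
wrist_force: [-2.1, -0.6, -0.2]
opening: 0.0
grasp_force: 0.9
```

Run:
```python
from h import *
o=bot.get_obs();print(o["ee_pos"],o["wrist_force"])
c=bot.camera("scene");print(brass(c["color"],(130,140,280,225)))
cv2.imwrite("pics/b.png",cv2.resize(c["color"][80:230,110:290],None,fx=3,fy=3))
```

```text
[ 0.61280974 -0.15874623  0.0686276 ] [-2.05684923 -0.61367716 -0.16779796]
[]
```

View pics/b.png

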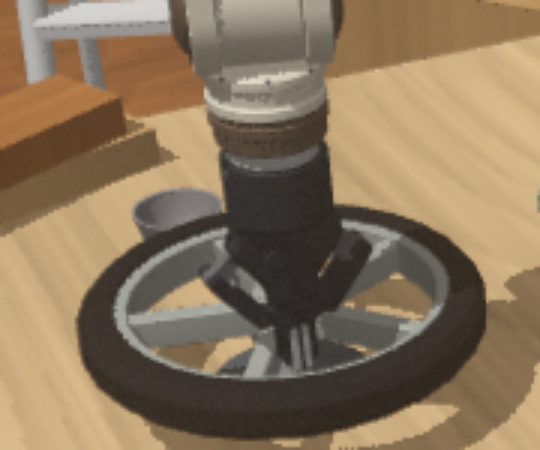

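The finger sits behind the spoke at crop (290,340) and the wheel is turning freely. I'll carry on round.

arm_command --pt "-0.002 0.009 0 0" --pt "-0.006 0.019 0 0" --pt "-0.011 0.027 0 0" --pt "-0.017 0.035 0 0" --pt "-0.024 0.041 0 0"

```text
time: 4.15
ee_pos: [0.6535, -0.1833, 0.0681]
tcp_rot: [-180.0, -0.0, 90.0]
wrist_force: [-1.8, 1.2, -1.0]
opening: 0.0001
grasp_force: 1.0
```

arm_command --pt "-0.008 0.006 0 0" --pt "-0.017 0.01 0 0" --pt "-0.026 0.014 0 0" --pt "-0.035 0.016 0 0" --pt "-0.045 0.016 0 0"

```text
time: 4.65
ee_pos: [0.6692, -0.2286, 0.0684]
tcp_rot: [180.0, -0.0, 90.0]
wrist_force: [-0.4, 3.3, -0.2]
opening: -0.0003
grasp_force: 1.2
```

arm_command --pt "-0.01 -0.001 0 0" --pt "-0.019 -0.003 0 0" --pt "-0.028 -0.006 0 0" --pt "-0.037 -0.011 0 0" --pt "-0.045 -0.016 0 0"

```text
time: 5.15
ee_pos: [0.6526, -0.2739, 0.0684]
tcp_rot: [180.0, 0.0, 90.0]
wrist_force: [1.6, 1.7, 0.0]
opening: 0.0003
grasp_force: 1.1
```

arm_command --pt "-0.007 -0.007 0 0" --pt "-0.013 -0.014 0 0" --pt "-0.018 -0.023 0 0" --pt "-0.022 -0.032 0 0" --pt "-0.024 -0.041 0 0"

```text
time: 5.65
ee_pos: [0.6112, -0.2974, 0.0684]
tcp_rot: [180.0, 0.0, 90.0]
wrist_force: [2.5, 1.1, 0.0]
opening: -0.0002
grasp_force: 1.2
```

arm_command --pt "-0.001 -0.01 0 0" --pt "-0.001 -0.019 0 0" --pt "0.001 -0.029 0 0" --pt "0.004 -0.038 0 0" --pt "0.008 -0.047 0 0"

```text
time: 6.15
ee_pos: [0.5642, -0.2889, 0.0684]
tcp_rot: [180.0, 0.0, 90.0]
wrist_force: [1.1, -0.2, -0.4]
opening: 0.0
grasp_force: 1.0
```

arm_command --pt "0.005 -0.008 0 0" --pt "0.012 -0.015 0 0" --pt "0.019 -0.022 0 0" --pt "0.028 -0.027 0 0" --pt "0.037 -0.031 0 0"

```text
time: 6.65
ee_pos: [0.5334, -0.2512, 0.0683]
tcp_rot: [-180.0, 0.0, 90.0]
wrist_force: [1.6, -1.6, 0.2]
opening: -0.0001
grasp_force: 1.0
```

arm_command --pt "0.009 -0.003 0 0" --pt "0.019 -0.004 0 0" --pt "0.029 -0.004 0 0" --pt "0.036 -0.003 0 0" --pt "0.04 -0.002 0 0"

```text
time: 7.15
ee_pos: [0.5319, -0.2109, 0.0682]
tcp_rot: [-180.0, -0.0, 90.0]
wrist_force: [0.2, -5.0, 1.2]
opening: -0.0
grasp_force: 2.3
```

Run:
```python
from h import *
o=bot.get_obs();p=o["ee_pos"];print(p,o["wrist_force"],np.degrees(np.arctan2(p[1]+.229,p[0]-.6)))
c=bot.camera("scene");print(brass(c["color"],(130,140,280,225)),[(d["location"],ray(c,d["location"],.075)) for d in bot.mark_of("scene","valve")])
cv2.imwrite("pics/c.png",cv2.resize(c["color"][80:230,110:290],None,fx=3,fy=3))
```

```text
[ 0.53190214 -0.21091808  0.06815899] [ 0.16958443 -4.9792271   1.22875889] 165.1294868571208
[(31, array([159.4, 182.6]))] [([164.5, 181.1], array([ 0.67455969, -0.28596602,  0.075     ]))]
```

View pics/c.png

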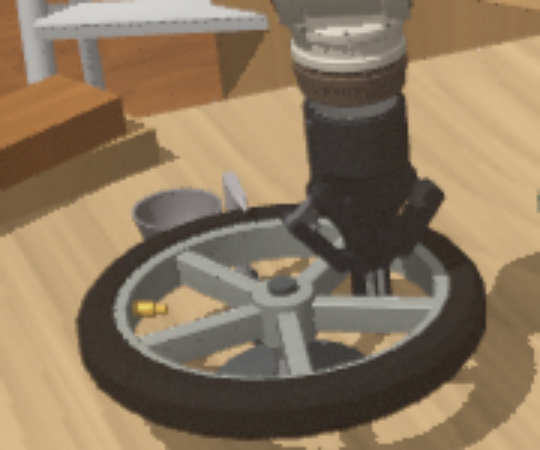

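The valve shows at scene (159,183), about 60° short of the pointer, and the view is clear. Next I compute the remaining angle.

```bash
cat >> h.py <<'E'
def vang():
    c=bot.camera("scene");b=brass(c["color"],(130,140,280,225));H=np.array([.599,-.231])
    if not b: print("no brass");return
    px=max(b,key=lambda t:t[0]);a=[np.degrees(np.arctan2(*(ray(c,p,.075)[:2]-H)[::-1])) for p in(px[1],(194.3,162.9))]
    print(b,"ang",np.round(a,1),"left",round(a[0]-a[1],1))
E
python3 - <<'E'
from h import *
vang()
r=.07
f=lambda t:r*np.array([np.sin(np.radians(t)),np.cos(np.radians(t))])
for s,d in((165,6),(135,4),(115,1.5)): print(s,[(f(s-d*i)-f(s)).round(4).tolist() for i in range(1,6)])
E
```

```text
[(20, array([159. , 182.8]))] ang [-31.  -98.2] left 67.2
165 [[0.007, 0.0023], [0.0137, 0.0052], [0.02, 0.0089], [0.0259, 0.0132], [0.0314, 0.0181]]
135 [[0.0033, 0.0036], [0.0064, 0.0074], [0.0092, 0.0114], [0.0117, 0.0156], [0.0139, 0.0199]]
115 [[0.0008, 0.0017], [0.0015, 0.0034], [0.0021, 0.0051], [0.0027, 0.0068], [0.0033, 0.0085]]
```

arm_command --pt "0.007 0.002 0 0" --pt "0.014 0.005 0 0" --pt "0.02 0.009 0 0" --pt "0.026 0.013 0 0" --pt "0.031 0.018 0 0"

```text
time: 7.8
ee_pos: [0.5501, -0.1804, 0.0682]
tcp_rot: [-180.0, -0.0, 90.0]
wrist_force: [-0.5, -3.3, -0.4]
opening: -0.0001
grasp_force: 1.1
```

arm_command --pt "0.003 0.004 0 0" --pt "0.006 0.007 0 0" --pt "0.009 0.011 0 0" --pt "0.012 0.016 0 0" --pt "0.013 0.017 0 0"

```text
time: 8.3
ee_pos: [0.5676, -0.1673, 0.0682]
tcp_rot: [180.0, -0.0, 90.0]
wrist_force: [-0.2, 0.8, 0.1]
opening: 0.0001
grasp_force: 0.0
```

Run:
```python
from h import *
vang();o=bot.get_obs();p=o["ee_pos"];print(p,o["wrist_force"],np.degrees(np.arctan2(p[1]+.229,p[0]-.6)))
```

```text
[(27, array([184.1, 165.4]))] ang [-84.2 -98.2] left 14.0
[ 0.56755852 -0.16729769  0.06821337] [-0.10723793  0.17567024 -0.68833561] 117.73423586596797
```

arm_command --pt "0.001 0.002 0 0" --pt "0.002 0.004 0 0" --pt "0.003 0.007 0 0" --pt "0.004 0.009 0 0" --pt "0.0045 0.011 0 0"

```text
time: 8.85
ee_pos: [0.578, -0.1634, 0.0683]
tcp_rot: [-180.0, 0.0, 90.0]
wrist_force: [-2.3, -1.6, 0.3]
opening: 0.0
grasp_force: 1.3
```

Run:
```python
from h import *
vang();vang();o=bot.get_obs();p=o["ee_pos"];print(p,o["wrist_force"],np.degrees(np.arctan2(p[1]+.229,p[0]-.6)))
```

```text
[(19, array([189.6, 163.1]))] ang [-92.5 -98.2] left 5.7
[(15, array([189.8, 162.6]))] ang [-93.1 -98.2] left 5.1
[ 0.57835972 -0.16319978  0.06828564] [-0.12522907 -1.36316002 -0.74055333] 108.20492657261835
```

arm_command --pt "0 0.001 0 0" --pt "0.001 0.002 0 0" --pt "0.001 0.003 0 0" --pt "0.001 0.004 0 0" --pt "0.001 0.0045 0 0"

```text
time: 9.45
ee_pos: [0.5825, -0.1624, 0.0682]
tcp_rot: [-180.0, -0.0, 90.0]
wrist_force: [-3.3, -0.7, 0.7]
opening: -0.0001
grasp_force: 1.3
```

Run:
```python
from h import *
vang();vang();o=bot.get_obs();p=o["ee_pos"];print(p,o["wrist_force"],np.degrees(np.arctan2(p[1]+.229,p[0]-.6)))
a=cv2.imread("pics/scene0.png")[140:230,130:280];b=bot.camera("scene")["color"][140:230,130:280]
cv2.imwrite("pics/d.png",np.hstack([cv2.resize(i,(400,240),interpolation=cv2.INTER_CUBIC) for i in(a,b)]))
```

```text
[(13, array([192.7, 161.5]))] ang [-97.1 -98.2] left 1.1
[(12, array([192.5, 161.5]))] ang [-96.9 -98.2] left 1.3
[ 0.58254488 -0.16235445  0.06826194] [-2.35266219 -0.33824228 -0.3092135 ] 104.67665819114032
```

View pics/d.png

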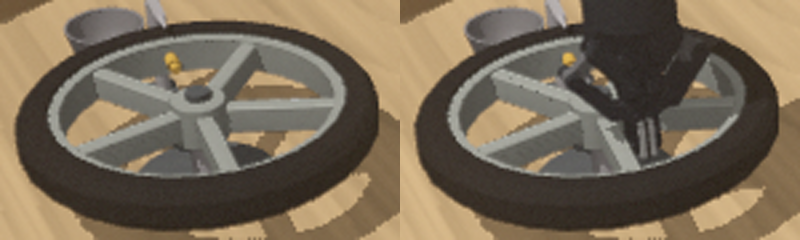

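Left is the start, right is now: the valve is at nearly the same place, but the gripper knuckle partly covers it. I'll back off, lift and check with a clear view.

arm_command --pt "-0.003 -0.008 0 0" --pt "-0.004 -0.015 0 0" --pt "-0.004 -0.015 -0.04 0" --pt "-0.004 -0.015 -0.08 0" --pt "-0.004 -0.015 -0.12 0"

```text
time: 10.1
ee_pos: [0.5666, -0.1665, 0.1899]
tcp_rot: [180.0, -0.0, 90.0]
wrist_force: [0.5, -0.8, 0.2]
opening: -0.0003
grasp_force: 0.0
```

arm_command --pt "0.04 -0.025 0 0" --pt "0.08 -0.05 0 0" --pt "0.12 -0.075 0 0" --pt "0.16 -0.1 0 0" --pt "0.2 -0.125 0 0"

```text
time: 10.6
ee_pos: [0.4409, 0.0345, 0.1884]
tcp_rot: [179.9, -0.0, 90.0]
wrist_force: [0.9, 0.3, 1.0]
opening: -0.0003
grasp_force: 0.0
```

```bash
cat >> h.py <<'E'
def turn():
    "wheel rotation of now against start, by rectifying to z=.088 and ECC-free search on the spoke annulus"
    n=240
    for cam in("scene","top"):
        c=bot.camera(cam);cur=c["color"];ref=cv2.imread(f"pics/{cam}0.png")
        H=np.array([.599,-.231]) if cam=="scene" else np.array([.600,-.228])
        def polar(im):
            th=np.radians(np.arange(0,360,.25));r=np.linspace(.035,.108,40)
            P=np.array([[proj(c,(H[0]+q*np.cos(t),H[1]+q*np.sin(t),.088)) for q in r] for t in th],np.float32)
            return cv2.remap(cv2.cvtColor(im,cv2.COLOR_BGR2GRAY),P,None,cv2.INTER_CUBIC).astype(float)
        A,B=polar(ref),polar(cur)
        s=np.arange(-40,41);e=[np.abs(np.roll(A,k,0)-B).mean() for k in s]
        print(cam,"rotation ccw deg",s[np.argmin(e)]/4,"err",round(min(e),2),"err0",round(e[40],2))
E
python3 - <<'E'
from h import *
vang();vang();turn();o=bot.get_obs();print(o["ee_pos"])
a=cv2.imread("pics/top0.png")[85:245,395:585];b=bot.camera("top")["color"][85:245,395:585]
cv2.imwrite("pics/e.png",np.hstack([cv2.resize(i,None,fx=2,fy=2,interpolation=cv2.INTER_CUBIC) for i in(a,b)]))
E
```

```text
[(27, array([193.6, 163.1]))] ang [-97.2 -98.2] left 1.0
[(27, array([193.6, 163.1]))] ang [-97.2 -98.2] left 1.0
scene rotation ccw deg 0.5 err 5.27 err0 5.64
top rotation ccw deg 0.75 err 4.16 err0 5.14
[0.44205148 0.03410413 0.18880904]
```

View pics/e.png

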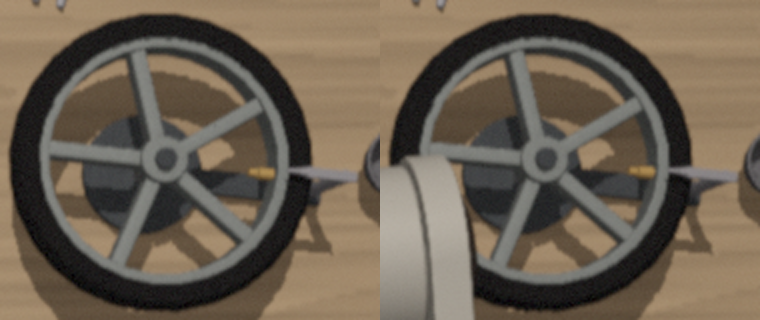

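The start and current views match: valve at (641,172) against (261,172) in the halves, in line with the pointer and within 1°. The small wheel was not touched and the robot is clear, so I'm handing in.

```bash
python3 -c "
from workcell import bot
print(bot.job_done())"
```

```text
the job is handed in; nothing more can be done
None
```

I turned the larger wheel one full turn clockwise and left its valve back at the pointer, about 0.5–1° short by the camera images; the smaller wheel was not touched, and the job was handed in at about 11 s.

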